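# Change over the open tray in the parts rack

### The job

In the low rack of three slide-out parts trays, first push the tray that was left half out (the one with the black castle nut) fully home. Then hook a fingertip behind the front lip of the tray that holds the parts brush and draw that tray out all the way to its stop, and come clear. Only push and hook: do not pinch a tray front, do not touch or lift the parts lying in the trays, keep the third tray shut, and leave the things around the rack as they are.

Things in the scene. Friction and masses are not known exactly. Their poses are not given: they have to be found in the camera images.
- rack: grey sheet-metal bench rack, fixed, 127 mm deep (x), 372 mm wide (y), side and back walls up to 36 mm above the bench; origin on the bench, midway across, 60 mm behind the rack's front edge; -x is the open front toward the robot. It carries three trays side by side, 122 mm apart in y, in any order.
- brush_bay: fixed runners of the brush tray; origin midway across the bay, 59 mm behind the tray's shut front, 8 mm above the bench, axes as the rack's. Every tray: open on top, 116 mm long, 106 mm wide, floor 12.5 mm and side and rear walls 34 mm above the bench. A cross wall (top 30 mm above the bench), 50 mm behind the lip, leaves an empty finger well of 50 x 102 mm behind the front lip; the parts lie in the compartment behind it.
- brush_lip (a point): middle of the top edge of the brush tray's front lip (bare upright metal, 5 mm thick, 116 mm long, 23 mm taller than the tray's walls), at the lip's inner (back) side, 57 mm above the bench. +x points back into the rack (the way the tray shuts), -x to the front (the way it draws out), y along the lip, z up; the point slides along with the tray.
- brush_face (a point): middle of the outside of the front plate of the brush tray, 28 mm above the bench (the plate reaches from 10 to 56 mm up); axes as at the lip: +x is the way to push to shut the tray. The plate is 3 mm thick, with the lip right behind it.
- brush_tray (a joint): slide of the brush tray in m: 0 = fully in (shut), grows as it comes out to the front, 0.070 = out against its stop; it stays where it is left and takes about 2 to 4 N to slide (slow speed). It starts shut.
- nut_face (a point): middle of the outside of the front plate of the castle-nut tray, 28 mm above the bench (the plate reaches from 10 to 56 mm up); axes as at the lip: +x is the way to push to shut the tray. The plate is 3 mm thick, with the lip right behind it.
- nut_lip (a point): middle of the top edge of the castle-nut tray's front lip (bare upright metal, 5 mm thick, 116 mm long, 23 mm taller than the tray's walls), at the lip's inner (back) side, 57 mm above the bench. +x points back into the rack (the way the tray shuts), -x to the front (the way it draws out), y along the lip, z up; the point slides along with the tray.
- nut_tray (a joint): slide of the castle-nut tray in m: 0 = fully in (shut), grows as it comes out to the front, 0.070 = out against its stop; it stays where it is left and takes about 2 to 4 N to slide (slow speed). It starts 30 to 50 mm out.
- cap_tray (a joint): slide of the plunger-cap tray in m: 0 = fully in (shut), grows as it comes out to the front, 0.070 = out against its stop; it stays where it is left and takes about 2 to 4 N to slide (slow speed). It starts shut and is to stay so.
- parts_brush: purple plastic parts-cleaning brush with an arched handle, 30 x 85 x 55 mm, standing on its bristles across its tray's compartment; its top is about 68 mm above the bench; origin at the middle of its underside.
- castle_nut: black castle nut with upright teeth, 30 x 34 x 22 mm, loose in the tray that starts half out; origin at the middle of its underside.
- plunger_cap: round black plunger cap with a pale top, 38 mm wide, 26 mm high, loose in the third tray; origin at the middle of its underside.
- brush_tray_in (a point): middle of the compartment floor of the brush tray (compartment 57 x 102 mm); moves with the tray, axes as the rack's.
- nut_tray_in (a point): the same point of the castle-nut tray.
- cap_tray_in (a point): the same point of the plunger-cap tray.
- jar: bystander: small clear jar with black lid, 54 mm wide, 78 mm high, standing right of the rack in front of a fixed dark metal mini-cooler (right of y = -0.30, 0.23 m high, reaching to x = 0.41): keep the arm above or clear of it; origin at the middle of its underside.
- spanner: bystander: combination spanner 141 mm long, lying left of the rack, roughly along x; origin at the middle of its underside.
- screwdriver: bystander: screwdriver with black handle, 163 mm long, lying left of the rack, roughly along x; origin at the middle of its underside.

How it is judged:
By the outcome, as a careful person would: the job done as asked, in the order asked, and still so for the second after the job is handed in, with the robot touching nothing.
It also fails if it takes over 54 s, if anything falls off the work surface, if the arm or the gripper's body presses on something with over 40 N, if the wrist force passes 120 N, or if a joint passes its speed limit or range.

### The arm

A 6-joint arm with a two-finger parallel gripper is mounted at the origin on a cart in front of the work surface, level with it; the furniture and walls round the work are solid. World frame = base frame: x ahead of the robot, y to its left, z up, the work surface at z = 0. Lengths are in m, angles in rad, forces in N, time in s.
With the tool pointing down it reaches from about 0.35 to 0.775 m from the base axis. Payload 5.5 kg.
Tool frame: the origin (TCP) lies on the centre line of the jaws, within the pads' length; the fingertips stand 11 mm ahead of it and the grasp point (between the pads) lies 8 mm behind it (env.nose_length is the distance from the TCP to the fingertips, in m); x points along the fingers, z is the direction in which the jaws open and shut, and the axes are right-handed (so a half turn about x gives the same grasp; the last joint's range is limited). The gripper opens to 85 mm and grips with 20 to 120 N. Pads are 22 mm wide; open, the fingers measure 114 mm over their backs; the gripper's body (76 mm by 85 mm) begins 54 mm behind the grasp point. The pads swing forward as they close: fully open they stand 13 mm farther back than shut.
Start: joints at [1.202, 0.313, 0.046, 1.304, 0, 1.431], TCP at [0.13, 0.56, 0.242] pointing down, gripper open.
Joint ranges: [-2.76, 2.76], [-0.86, 1.69], [-1.03, 1.26], [-2.2, 2.34], [-1.47, 1.5], [-3.14, 3.14]. Speed limits (rad/s): [2.57, 2.57, 3.14, 3.14, 3.14, 3.14].

### API

Orientations are given as a unit quaternion [w, x, y, z].
In Python, from workcell import env gives the robot as it stands. The module is installed in compiled form; this text tells all that it offers.
- The arm moves only by the tool step_arm, never from a script. Its argument "moves" is a list that holds one entry, the list of rows, each a list of 7 numbers: the turn, a rotation vector about the tool's x, y, z in rad, then the shift along the tool's x, y, z in m, then the opening, from 0 (shut) to 1 (fully open). In form: [[[rx, ry, rz, tx, ty, tz, grip], ...]]. A call has 1 to 12 rows; each row is the pose to reach, as a shift and turn from the pose measured when the call began, along the tool's axes at that moment; what a row does not reach only later rows make up. A row lasts 1/10 s, in which the tool goes at most 50 mm and 8.59 degrees, less where a joint would pass 70% of its speed; a pose out of reach is approached as far as the arm can. A call with a gripper value outside its range is refused whole. The fingers move at their own pace and stop on an object; "force" is the grip in N (left out, the last holds). Time passes only in rows, so rows that repeat a pose let the fingers close. It gives the time, the measured TCP pose, the force and the opening at its end, in the units of the state.
- env.get_state(): the state, without advancing time (a new reading comes with each control period).
- env.read_camera(name): name is "scene" or "top" or "wrist"; returns (picture, depth): 384x512x3 uint8, red, green, blue; 384x512 float32, m along the optical axis (not along the pixel's ray), 0 where there is no reading.
- env.get_calibration(name): a dict with "mtx" (3x3 intrinsics, pixels), "distortion" ([k1, k2, p1, p2, k3] as OpenCV has them; the pictures are not rectified), "camera_from_world" (4x4, takes a point from world to camera coordinates); the wrist camera has in their place "T_tool_cam" (4x4, takes a point from camera to tool coordinates, whose origin is the TCP and whose axes are the tool frame's). Camera axes: x right, y down, z forward; pixel columns grow to the right and rows downward; lengths in m; the calibration is good to about 2 mm. A picture is of the moment at which its call begins: read the wrist's pose just before it. get_calibration takes no time and is no camera call.
- env.hand_in(): hands the job in, once; it reports no verdict.
Trained networks look in the newest picture that a camera, given by its name, has taken for a name from the list of things; names that differ only in an ending like _2 or _b are one class to them, and where a whole thing is asked for, a point or a joint stands for the part that bears it (a point fixed in the world has none). Each returns a list of dicts, best first, with "confidence" (0 to 1); they miss things now and then, are a little off and sometimes report something else, mostly with a low value. They report only what shows in the picture. A call takes as long as a camera call.
- env.boxes_of(camera, thing): "uv" ([column, row] in pixels, amid what is visible of it).
- env.silhouettes(camera, thing): "mask" (384x512 bool, what is visible of it) and "uv" ([column, row] in pixels, amid what is visible of it).
The state is a dict: "clock": time; "joint_pos": joint angles; "qvel": joint speeds; "tau": joint torques, N m; "tcp_pos": TCP position; "orientation": TCP orientation; "wrist_force": force on the tool from outside, world axes, zero at the start; "ft_torque": the same for the moment, N m; "finger_gap": finger opening in m.
Only numpy, scipy, OpenCV 4.12 (cv2) and the standard library are available. Lean on these libraries where they do the work, as an engineer would, in place of code of your own. Each camera call takes 0.05 s, during which the arm holds its last target.

## Working session

There is one attempt and no reset: what is moved stays moved. The work goes in short steps, Python scripts to look and compute and a tool call to move; the robot and the scene stay as the last step left them, time stands still between calls to the robot, and variables do not carry over. Pictures are saved under pics/ and viewed, and the job is handed in when it is done.

Besides the shell and the picture viewer there is one more tool, called after "Call:" as name(argument=value, ...) on one line, values as JSON. step_arm: Moves the arm, as the interface text tells. Its arguments: {"type":"object","properties":{"moves":{"type":"array","items":{"type":"array","items":{"type":"array","items":{"type":"number"}}}},"force":{"type":"number"}},"required":["moves"]}

```bash
mkdir -p pics; cat > h.py <<'E'
import numpy as np,cv2
from workcell import env
from scipy.spatial.transform import Rotation as R
def pts(cam,uv,depth,st=None):
    c=env.get_calibration(cam);K=np.array(c['mtx']);D=np.array(c['distortion'])
    uv=np.atleast_2d(np.array(uv,float))
    n=cv2.undistortPoints(uv[:,None],K,D)[:,0]
    z=np.array([depth[int(round(v)),int(round(u))] for u,v in uv])
    P=np.c_[n*z[:,None],z]
    if cam=='wrist':
        T=np.eye(4);q=st['orientation'];T[:3,:3]=R.from_quat([q[1],q[2],q[3],q[0]]).as_matrix();T[:3,3]=st['tcp_pos']
        M=T@np.array(c['T_tool_cam'])
    else: M=np.linalg.inv(np.array(c['camera_from_world']))
    return P@M[:3,:3].T+M[:3,3]
def cloud(cam,depth,st=None):
    v,u=np.mgrid[0:384,0:512];uv=np.c_[u.ravel(),v.ravel()]
    return pts(cam,uv,depth,st).reshape(384,512,3)
def save(n,im): cv2.imwrite('pics/'+n,cv2.cvtColor(im,cv2.COLOR_RGB2BGR))
E
python3 - <<'E'
from h import *
s=env.get_state();print(s)
for c in('scene','top'):
    im,d=env.read_camera(c);save(c+'0.png',im);np.save(c+'0.npy',d)
    for t in('brush_tray','nut_tray','cap_tray','parts_brush','castle_nut','plunger_cap','jar'):
        r=env.boxes_of(c,t)[:2]
        for x in r: print(c,t,x['confidence'],x['uv'],pts(c,x['uv'],d).round(3))
print(env.get_state()['clock'])
E
```

```text
{'clock': 0.0, 'joint_pos': array([ 1.20240887e+00,  3.14025188e-01,  4.49835983e-02,  1.30356293e+00,
       -1.52251938e-05,  1.43116627e+00]), 'qvel': array([-7.14504930e-06,  1.05117071e-04,  1.15878110e-03, -9.76064197e-04,
       -1.00936322e-03,  8.75106496e-04]), 'tau': array([ 1.19504821e-03, -4.80623531e+01,  2.98534012e+01,  1.90199038e-02,
        3.15645877e-06,  1.73159987e-05]), 'tcp_pos': array([0.13024962, 0.55956738, 0.24139661]), 'orientation': array([ 0.55324904, -0.43999662,  0.55434586,  0.43933944]), 'wrist_force': array([ 0.69377196, -0.90612686,  0.07218978]), 'ft_torque': array([ 0.00828569,  0.03402357, -0.01002086]), 'finger_gap': 0.08531359946174583}
scene brush_tray 0.72 [246.1, 193.7] [[0.535 0.186 0.059]]
scene brush_tray 0.16 [229.2, 167.1] [[0.629 0.325 0.009]]
scene nut_tray 0.71 [206.6, 185.3] [[0.519 0.325 0.022]]
scene nut_tray 0.53 [245.3, 188.5] [[0.582 0.226 0.013]]
scene cap_tray 0.83 [287.6, 204.3] [[0.603 0.088 0.012]]
scene parts_brush 0.57 [254.4, 178.4] [[0.614 0.214 0.037]]
scene castle_nut 0.62 [177.2, 144.7] [[0.602 0.525 0.026]]
scene castle_nut 0.59 [208.6, 180.3] [[0.537 0.331 0.026]]
scene plunger_cap 0.48 [297.8, 195.7] [[0.633 0.074 0.032]]
scene jar 0.85 [378.5, 300.4] [[ 0.439 -0.25   0.074]]
top brush_tray 0.94 [230.8, 184.3] [[0.591 0.205 0.01 ]]
top brush_tray 0.47 [186.0, 183.0] [[0.604 0.336 0.006]]
top nut_tray 0.65 [190.4, 211.0] [[0.518 0.326 0.014]]
top cap_tray 0.68 [268.2, 176.0] [[0.605 0.094 0.025]]
top parts_brush 0.75 [190.8, 212.4] [[0.515 0.325 0.011]]
top parts_brush 0.5 [228.8, 173.8] [[0.61  0.207 0.061]]
top plunger_cap 0.24 [229.9, 191.3] [[0.569 0.208 0.014]]
top jar 0.89 [393.6, 218.5] [[ 0.449 -0.242  0.08 ]]
0.8
```

View pics/scene0.png

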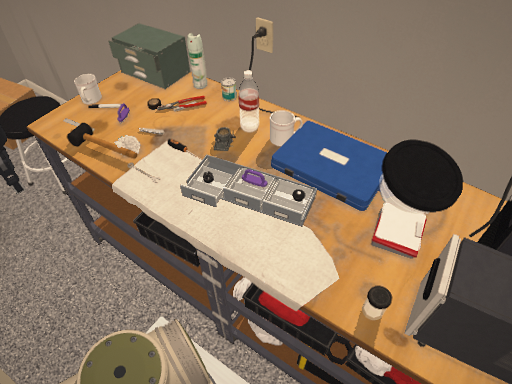

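View pics/top0.png

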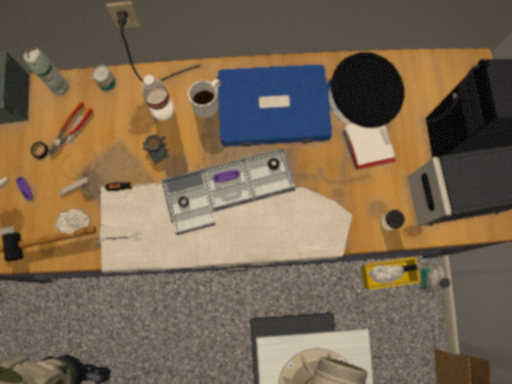

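```bash
python3 - <<'E'
from h import *
d=np.load('top0.npy');C=cloud('top',d)
ok=(d>0)
z=C[...,2];x=C[...,0];y=C[...,1]
m=ok&(z>.049)&(z<.062)&(x>.4)&(x<.75)&(y>0)&(y<.5)
# lip pixels
print(m.sum())
for lo in np.arange(0.02,.42,.01):
    k=m&(y>=lo)&(y<lo+.01)
    if k.sum(): print(round(lo,2),k.sum(),x[k].min().round(3),np.median(x[k]).round(3),x[k].max().round(3),z[k].max().round(3))
im=cv2.imread('pics/top0.png');cv2.imwrite('pics/topz.png',cv2.resize(im[120:260,120:320],None,fx=4,fy=4,interpolation=cv2.INTER_CUBIC)[:600,:800])
E
```

```text
469
0.02 11 0.561 0.567 0.75 0.06
0.03 16 0.558 0.562 0.731 0.06
0.04 12 0.556 0.562 0.741 0.059
0.05 17 0.555 0.56 0.742 0.058
0.06 11 0.551 0.555 0.717 0.058
0.07 14 0.55 0.555 0.739 0.061
0.08 13 0.548 0.553 0.744 0.061
0.09 14 0.546 0.55 0.736 0.062
0.1 17 0.544 0.549 0.738 0.06
0.11 13 0.542 0.547 0.747 0.06
0.12 14 0.539 0.544 0.731 0.06
0.13 11 0.538 0.544 0.734 0.06
0.14 12 0.536 0.541 0.744 0.061
0.15 11 0.535 0.538 0.732 0.057
0.16 15 0.531 0.536 0.742 0.057
0.17 13 0.53 0.533 0.747 0.06
0.18 20 0.528 0.574 0.734 0.061
0.19 18 0.526 0.531 0.748 0.06
0.2 13 0.523 0.527 0.73 0.061
0.21 12 0.521 0.526 0.607 0.06
0.22 13 0.52 0.525 0.728 0.057
0.23 16 0.517 0.523 0.611 0.062
0.24 18 0.515 0.523 0.612 0.061
0.25 10 0.476 0.515 0.521 0.061
0.26 12 0.474 0.477 0.481 0.059
0.27 12 0.471 0.474 0.479 0.062
0.28 13 0.469 0.472 0.477 0.061
0.29 10 0.467 0.47 0.475 0.059
0.3 13 0.465 0.468 0.473 0.058
0.31 10 0.463 0.467 0.471 0.059
0.32 13 0.46 0.464 0.468 0.06
0.33 10 0.458 0.462 0.466 0.062
0.34 12 0.456 0.461 0.464 0.059
0.35 12 0.454 0.459 0.462 0.062
0.36 10 0.452 0.455 0.46 0.061
0.4 1 0.728 0.728 0.728 0.05
```

View pics/topz.png

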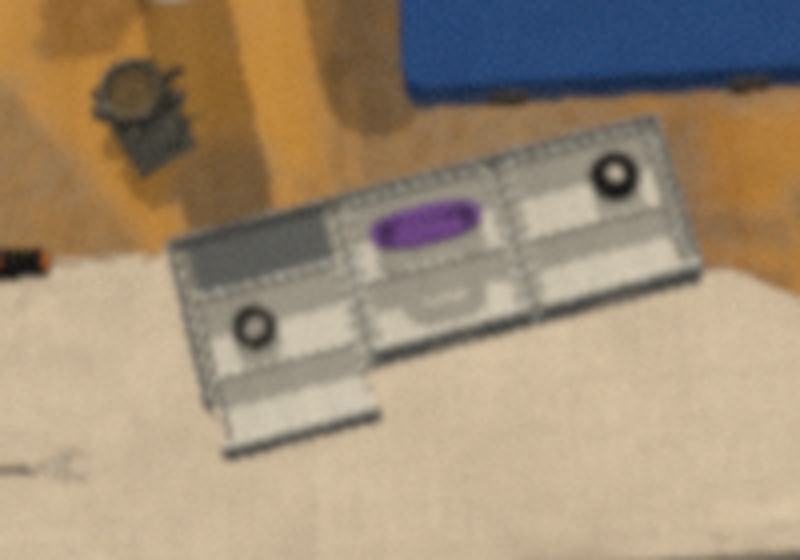

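```bash
cat >> h.py <<'E'
def fit():
    d=np.load('top0.npy');C=cloud('top',d);z=C[...,2];x=C[...,0];y=C[...,1]
    m=(d>0)&(z>.049)&(z<.064)
    k=m&(y>.02)&(y<.245)&(abs(x-(.5715-.22*y))<.012)
    p=np.polyfit(y[k],x[k],1)
    k2=m&(y>.24)&(y<.4)&(x<.485)&(x>.44)
    p2=np.polyfit(y[k2],x[k2],1)
    return p,p2,C,k,k2
E
python3 - <<'E'
from h import *
p,p2,C,k,k2=fit();print(p,p2)
yaw=-np.arctan((p[0]*2+p2[0])/3);print('yaw',yaw, np.arctan(p),np.arctan(p2))
ex=np.array([np.cos(yaw),np.sin(yaw)]);ey=np.array([-ex[1],ex[0]])
a=C[k][:,:2];b=C[k2][:,:2]
for n,q in(('shut',a),('nut',b)):
    X=q@ex;Y=q@ey;print(n,'X',np.percentile(X,[2,50,98]).round(4),'Y',Y.min().round(4),Y.max().round(4))
# all shut-lip y extents incl. beyond window
z=C[...,2];P=C[...,:2];X=P@ex;Y=P@ey
m=(z>.045)&(z<.065)&(abs(X-np.median(a@ex))<.012);print(np.percentile(Y[m],[0,1,99,100]))
# side wall tops z 30-40: rack extent
m=(z>.028)&(z<.042)&(X>.57)&(X<.7)&(Y>-.2)&(Y<.35);h,e=np.histogram(Y[m],bins=np.arange(-.14,.32,.006))
print([(round(e[i],3),h[i]) for i in range(len(h))])
s=env.get_state();q=s['orientation'];M=R.from_quat([q[1],q[2],q[3],q[0]]).as_matrix();print(M.round(3),env.nose_length)
E
```

```text
[-0.20181178  0.56882065] [-0.20226868  0.52997279]
yaw 0.19928338015473282 [-0.19913704  0.51717794] [-0.19957603  0.48733734]
shut X [0.5535 0.5575 0.562 ] Y -0.0879 0.1355
nut X [0.5156 0.5194 0.524 ] Y 0.1543 0.2708
[-0.52941057 -0.52723697  0.76604075  0.77661626]
[(np.float64(-0.14), np.int64(4)), (np.float64(-0.134), np.int64(3)), (np.float64(-0.128), np.int64(3)), (np.float64(-0.122), np.int64(1)), (np.float64(-0.116), np.int64(0)), (np.float64(-0.11), np.int64(1)), (np.float64(-0.104), np.int64(0)), (np.float64(-0.098), np.int64(40)), (np.float64(-0.092), np.int64(43)), (np.float64(-0.086), np.int64(31)), (np.float64(-0.08), np.int64(7)), (np.float64(-0.074), np.int64(11)), (np.float64(-0.068), np.int64(26)), (np.float64(-0.062), np.int64(31)), (np.float64(-0.056), np.int64(30)), (np.float64(-0.05), np.int64(33)), (np.float64(-0.044), np.int64(27)), (np.float64(-0.038), np.int64(17)), (np.float64(-0.032), np.int64(8)), (np.float64(-0.026), np.int64(6)), (np.float64(-0.02), np.int64(6)), (np.float64(-0.014), np.int64(9)), (np.float64(-0.008), np.int64(5)), (np.float64(-0.002)
[... 1182 characters left out ...]
(8)), (np.float64(0.208), np.int64(7)), (np.float64(0.214), np.int64(15)), (np.float64(0.22), np.int64(18)), (np.float64(0.226), np.int64(13)), (np.float64(0.232), np.int64(13)), (np.float64(0.238), np.int64(16)), (np.float64(0.244), np.int64(7)), (np.float64(0.25), np.int64(8)), (np.float64(0.256), np.int64(8)), (np.float64(0.262), np.int64(23)), (np.float64(0.268), np.int64(33)), (np.float64(0.274), np.int64(55)), (np.float64(0.28), np.int64(0)), (np.float64(0.286), np.int64(0)), (np.float64(0.292), np.int64(0)), (np.float64(0.298), np.int64(0)), (np.float64(0.304), np.int64(0)), (np.float64(0.31), np.int64(0))]
[[ 0.    -0.974  0.227]
 [ 0.     0.227  0.974]
 [-1.    -0.     0.   ]] 0.011
```

Call:
step_arm(moves=[[[-0.1,0,0,0,-0.04,-0.022,0],[-0.2,0,0,0,-0.08,-0.044,0],[-0.3,0,0,0,-0.12,-0.066,0],[-0.4,0,0,0.01,-0.16,-0.088,0],[-0.428,0,0,0.02,-0.2,-0.11,0],[-0.428,0,0,0.03,-0.24,-0.132,0],[-0.428,0,0,0.05,-0.28,-0.154,0],[-0.428,0,0,0.07,-0.32,-0.175,0],[-0.428,0,0,0.09,-0.339,-0.186,0],[-0.428,0,0,0.12,-0.339,-0.186,0],[-0.428,0,0,0.12,-0.339,-0.186,0],[-0.428,0,0,0.12,-0.339,-0.186,0]]])

```text
clock: 2.0
tcp_pos: [0.4179, 0.3018, 0.1224]
orientation: [0.447, -0.547, 0.448, 0.548]
wrist_force: [-0.2, -0.1, 0.1]
finger_gap: 0.0002
```

```bash
cat >> h.py <<'E'
YAW=.199;EX=np.array([np.cos(YAW),np.sin(YAW)]);EY=np.array([-EX[1],EX[0]])
def where():
    s=env.get_state();q=s['orientation'];M=R.from_quat([q[1],q[2],q[3],q[0]]).as_matrix()
    p=s['tcp_pos'];print('t',s['clock'],'rackX %.4f Y %.4f z %.4f'%(p[:2]@EX,p[:2]@EY,p[2]),'gap',s['finger_gap'],'F',s['wrist_force'].round(1),'\n',M.round(3))
    return s
E
python3 - <<'E'
from h import *
s=where()
im,d=env.read_camera('wrist');save('w1.png',im)
C=cloud('wrist',d,s);z=C[...,2];P=C[...,:2];X=P@EX;Y=P@EY
m=(d>0)&(z>.05)&(z<.064)&(X>.48)&(X<.58)
for lo in np.arange(.05,.29,.02):
    k=m&(Y>lo)&(Y<lo+.02)
    if k.sum()>5: print(round(lo,2),k.sum(),np.percentile(X[k],[2,50,98]).round(4),np.median(z[k]).round(3))
k=m&(X<.54);print(Y[k].min(),Y[k].max())
E
```

```text
t 2.0 rackX 0.4693 Y 0.2133 z 0.1224 gap 0.00019245559278259023 F [-0.2 -0.1  0.1] 
 [[-0.001 -0.98  -0.198]
 [-0.001 -0.198  0.98 ]
 [-1.     0.001 -0.   ]]
0.05 293 [0.5555 0.5573 0.5639] 0.057
0.07 247 [0.5557 0.5572 0.5634] 0.057
0.09 42 [0.5556 0.5564 0.5576] 0.053
0.13 15 [0.5603 0.5624 0.564 ] 0.058
0.15 190 [0.5157 0.5169 0.5218] 0.056
0.17 261 [0.5157 0.5174 0.5234] 0.057
0.23 167 [0.5158 0.5173 0.5235] 0.057
0.25 275 [0.5158 0.5172 0.5234] 0.057
0.27 11 [0.5161 0.5169 0.5203] 0.057
0.15521425768479044 0.27108945675754925
```

View pics/w1.png

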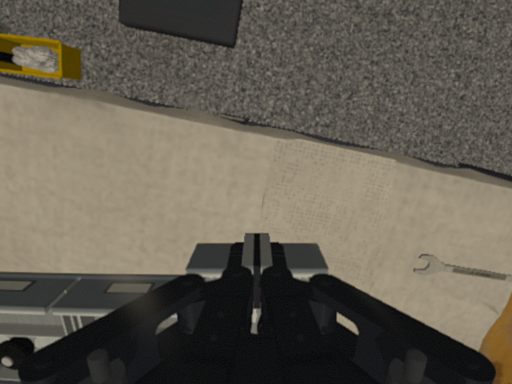

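Call:
step_arm(moves=[[[0,0,0,0.04,0,0,0],[0,0,0,0.075,0,0,0],[0,0,0,0.091,0,0,0],[0,0,0,0.091,-0.015,0,0],[0,0,0,0.091,-0.025,0,0],[0,0,0,0.091,-0.03,0,0],[0,0,0,0.091,-0.035,0,0],[0,0,0,0.091,-0.038,0,0],[0,0,0,0.091,-0.041,0,0],[0,0,0,0.091,-0.044,0,0],[0,0,0,0.091,-0.047,0,0],[0,0,0,0.091,-0.05,0,0]]])

```text
clock: 3.25
tcp_pos: [0.4676, 0.3124, 0.0324]
orientation: [0.448, -0.547, 0.447, 0.547]
wrist_force: [-2.9, 0.5, 0.8]
finger_gap: 0.0001
```

```bash
python3 - <<'E'
from h import *
s=where()
E
```

```text
t 3.25 rackX 0.5201 Y 0.2139 z 0.0324 gap 7.537720626179893e-05 F [-2.9  0.5  0.8] 
 [[ 0.    -0.98  -0.199]
 [ 0.    -0.199  0.98 ]
 [-1.    -0.     0.   ]]
```

Call:
step_arm(moves=[[[0,0,0,0,-0.003,0,0],[0,0,0,0,-0.006,0,0],[0,0,0,0,-0.009,0,0],[0,0,0,0,-0.012,0,0],[0,0,0,0,-0.015,0,0],[0,0,0,0,-0.017,0,0],[0,0,0,0,-0.019,0,0],[0,0,0,0,-0.02,0,0],[0,0,0,0,-0.021,0,0],[0,0,0,0,-0.022,0,0]]])

```text
clock: 4.25
tcp_pos: [0.4891, 0.3168, 0.0323]
orientation: [0.448, -0.547, 0.447, 0.547]
wrist_force: [-1.7, 0.2, 1.4]
finger_gap: 0.0002
```

Call:
step_arm(moves=[[[0,0,0,0,-0.001,0,0],[0,0,0,0,-0.002,0,0]]])

```text
clock: 4.45
tcp_pos: [0.4911, 0.3172, 0.0323]
orientation: [0.448, -0.547, 0.447, 0.547]
wrist_force: [-2.0, -0.9, 0.5]
finger_gap: -0.0001
```

Call:
step_arm(moves=[[[0,0,0,0,-0.001,0,0],[0,0,0,0,-0.002,0,0]]])

```text
clock: 4.65
tcp_pos: [0.4926, 0.3174, 0.0323]
orientation: [0.447, -0.547, 0.448, 0.548]
wrist_force: [-6.4, -0.7, 3.5]
finger_gap: -0.0002
```

```bash
python3 - <<'E'
from h import *
s=where()
E
```

```text
t 4.65 rackX 0.5456 Y 0.2138 z 0.0323 gap -0.00021814460032719093 F [-6.4 -0.7  3.5] 
 [[-0.001 -0.98  -0.199]
 [-0.    -0.199  0.98 ]
 [-1.     0.001  0.   ]]
```

Force is rising at about the expected stop; press a little more to confirm.

Call:
step_arm(moves=[[[0,0,0,0,-0.001,0,0],[0,0,0,0,-0.002,0,0],[0,0,0,0,-0.002,0,0]]])

```text
clock: 4.95
tcp_pos: [0.4925, 0.3174, 0.0321]
orientation: [0.446, -0.546, 0.449, 0.549]
wrist_force: [-7.6, -0.3, 4.5]
finger_gap: 0.0001
```

Call:
step_arm(moves=[[[0,0,0,0,0.01,0,0],[0,0,0,0,0.04,0,0],[0,0,0,-0.04,0.06,0,0],[0,0,0,-0.09,0.06,0,0],[0,0,0,-0.12,0.07,-0.05,0],[0,0,0,-0.12,0.07,-0.09,0],[0,0,0,-0.12,0.07,-0.123,0],[0,0,0,-0.12,0.07,-0.123,0],[0,0,0,-0.12,0.07,-0.123,0]]])

```text
clock: 5.85
tcp_pos: [0.4495, 0.1825, 0.1527]
orientation: [0.447, -0.546, 0.449, 0.548]
wrist_force: [0.1, -0.3, -0.3]
finger_gap: -0.0003
```

```bash
python3 - <<'E'
from h import *
s=where()
im,d=env.read_camera('wrist');save('w2.png',im)
C=cloud('wrist',d,s);z=C[...,2];P=C[...,:2];X=P@EX;Y=P@EY
m=(d>0)&(z>.05)&(z<.064)&(X>.48)&(X<.58)
for lo in np.arange(-.11,.29,.02):
    k=m&(Y>lo)&(Y<lo+.02)
    if k.sum()>5: print(round(lo,2),k.sum(),np.percentile(X[k],[2,50,98]).round(4),np.median(z[k]).round(3))
im,d=env.read_camera('top');save('t2.png',im);np.save('t2.npy',d)
C=cloud('top',d);z=C[...,2];P=C[...,:2];X=P@EX;Y=P@EY
m=(d>0)&(z>.049)&(z<.064)&(X>.48)&(X<.58)
for lo in np.arange(-.11,.29,.04):
    k=m&(Y>lo)&(Y<lo+.04)
    if k.sum()>5: print(round(lo,2),k.sum(),np.percentile(X[k],[2,50,98]).round(4),np.median(z[k]).round(3))
E
```

```text
t 5.85 rackX 0.4767 Y 0.0901 z 0.1527 gap -0.0002966747843989817 F [ 0.1 -0.3 -0.3] 
 [[-0.003 -0.98  -0.197]
 [-0.    -0.197  0.98 ]
 [-1.     0.003  0.   ]]
-0.09 202 [0.5557 0.5579 0.5636] 0.057
-0.07 217 [0.5556 0.5579 0.5633] 0.057
-0.05 226 [0.556  0.558  0.5633] 0.057
-0.03 235 [0.5558 0.558  0.5636] 0.057
-0.01 145 [0.5557 0.5568 0.563 ] 0.056
0.03 30 [0.556  0.5569 0.5576] 0.052
0.13 29 [0.556  0.557  0.5577] 0.052
0.17 162 [0.556  0.5572 0.5632] 0.056
0.19 236 [0.5562 0.5585 0.5644] 0.057
0.21 222 [0.5564 0.5584 0.5647] 0.057
0.23 226 [0.5559 0.5584 0.5644] 0.057
0.25 233 [0.5561 0.5586 0.5645] 0.057
-0.11 21 [0.5539 0.5577 0.5624] 0.056
-0.07 46 [0.5539 0.5576 0.5616] 0.056
-0.03 24 [0.5538 0.5579 0.5621] 0.055
0.13 9 [0.5544 0.5574 0.5608] 0.057
0.17 44 [0.5539 0.5583 0.5623] 0.055
0.21 48 [0.5561 0.5601 0.5643] 0.056
0.25 23 [0.5568 0.5604 0.5647] 0.056
```

View pics/w2.png

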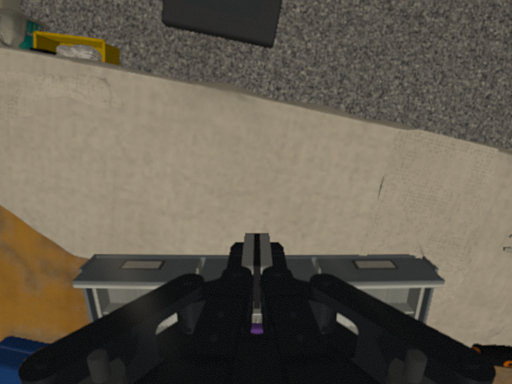

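Call:
step_arm(moves=[[[0,0,0,0,-0.04,0,0],[0,0,0,0,-0.08,0,0],[0,0,0,0,-0.111,0,0],[0,0,0,0,-0.111,0,0],[0,0,0,0,-0.111,0,0],[0,0,0,0.04,-0.111,0,0],[0,0,0,0.06,-0.111,0,0],[0,0,0,0.07,-0.111,0,0],[0,0,0,0.07,-0.111,0,0]]])

```text
clock: 6.85
tcp_pos: [0.5553, 0.2058, 0.0806]
orientation: [0.445, -0.546, 0.449, 0.55]
wrist_force: [-0.9, 0.0, 0.0]
finger_gap: -0.0002
```

```bash
python3 - <<'E'
from h import *
s=where()
im,d=env.read_camera('wrist');save('w3.png',im)
im,d=env.read_camera('scene');cv2.imwrite('pics/s3.png',cv2.resize(im[120:270,130:350,::-1],None,fx=3.6,fy=3.6))
E
```

```text
t 6.85 rackX 0.5850 Y 0.0920 z 0.0806 gap -0.00017920664102762934 F [-0.9  0.   0. ] 
 [[-0.008 -0.98  -0.2  ]
 [-0.001 -0.2    0.98 ]
 [-1.     0.008  0.   ]]
```

View pics/w3.png

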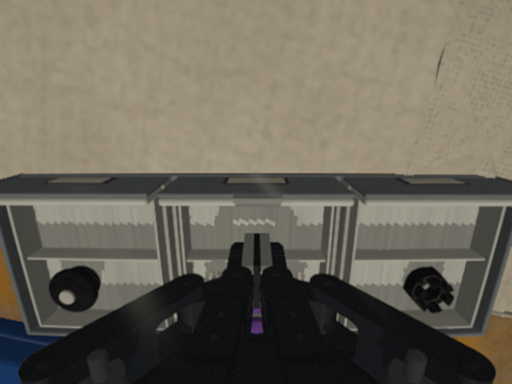

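View pics/s3.png

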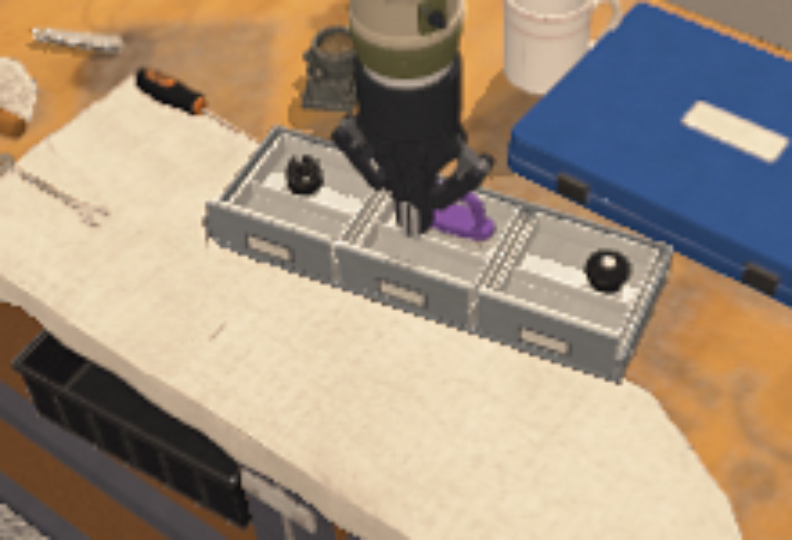

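Call:
step_arm(moves=[[[0,0,0,0.02,0.001,-0.001,0],[0,0,0,0.035,0.001,-0.001,0],[0,0,0,0.045,0.001,-0.001,0],[0,0,0,0.045,0.001,-0.001,0]]])

```text
clock: 7.35
tcp_pos: [0.5561, 0.2048, 0.0376]
orientation: [0.446, -0.547, 0.448, 0.549]
wrist_force: [0.2, 0.7, 0.6]
finger_gap: 0.0004
```

```bash
python3 - <<'E'
from h import *
s=where()
im,d=env.read_camera('wrist');save('w4.png',im)
E
```

```text
t 7.35 rackX 0.5856 Y 0.0908 z 0.0376 gap 0.00037560757213555277 F [0.2 0.7 0.6] 
 [[-0.004 -0.98  -0.2  ]
 [-0.001 -0.2    0.98 ]
 [-1.     0.004  0.   ]]
```

View pics/w4.png

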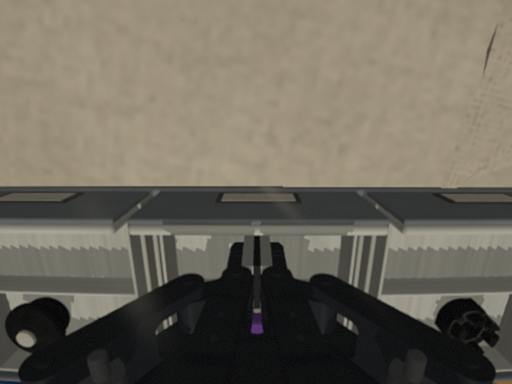

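Call:
step_arm(moves=[[[0,0,0,0,0.004,0,0],[0,0,0,0,0.008,0,0],[0,0,0,0,0.011,0,0],[0,0,0,0,0.014,0,0],[0,0,0,0,0.018,0,0],[0,0,0,0,0.022,0,0],[0,0,0,0,0.026,0,0],[0,0,0,0,0.03,0,0],[0,0,0,0,0.034,0,0],[0,0,0,0,0.038,0,0],[0,0,0,0,0.042,0,0],[0,0,0,0,0.046,0,0]]])

```text
clock: 8.6
tcp_pos: [0.5112, 0.1956, 0.0384]
orientation: [0.446, -0.547, 0.448, 0.549]
wrist_force: [1.8, 0.1, 1.1]
finger_gap: 0.0005
```

```bash
python3 - <<'E'
from h import *
s=where()
im,d=env.read_camera('wrist');save('w5.png',im)
E
```

```text
t 8.6 rackX 0.5398 Y 0.0907 z 0.0384 gap 0.0005063815912591922 F [1.8 0.1 1.1] 
 [[-0.003 -0.98  -0.2  ]
 [-0.    -0.2    0.98 ]
 [-1.     0.003  0.   ]]
```

View pics/w5.png

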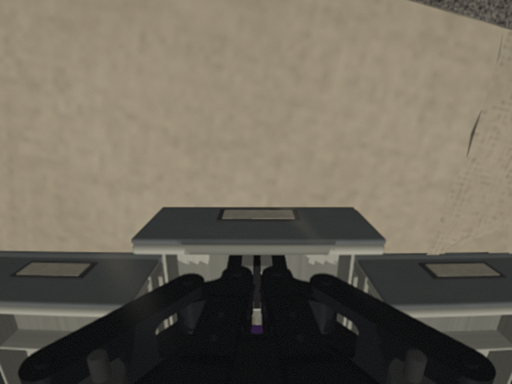

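Call:
step_arm(moves=[[[0,0,0,0,0.004,0,0],[0,0,0,0,0.008,0,0],[0,0,0,0,0.012,0,0],[0,0,0,0,0.016,0,0],[0,0,0,0,0.02,0,0],[0,0,0,0,0.023,0,0],[0,0,0,0,0.026,0,0],[0,0,0,0,0.028,0,0],[0,0,0,0,0.03,0,0],[0,0,0,0,0.031,0,0],[0,0,0,0,0.032,0,0]]])

```text
clock: 9.75
tcp_pos: [0.4788, 0.1891, 0.0383]
orientation: [0.446, -0.547, 0.448, 0.549]
wrist_force: [1.2, 0.3, -1.6]
finger_gap: 0.0002
```

Call:
step_arm(moves=[[[0,0,0,0,0.001,0,0],[0,0,0,0,0.002,0,0],[0,0,0,0,0.003,0,0]]])

```text
clock: 10.05
tcp_pos: [0.4777, 0.1887, 0.0386]
orientation: [0.447, -0.547, 0.447, 0.548]
wrist_force: [7.7, 1.8, -5.6]
finger_gap: -0.0001
```

Call:
step_arm(moves=[[[0,0,0,0,0.001,0,0],[0,0,0,0,0.002,0,0]]])

```text
clock: 10.25
tcp_pos: [0.4777, 0.1887, 0.0389]
orientation: [-0.448, 0.548, -0.446, -0.547]
wrist_force: [8.2, 2.1, -7.1]
finger_gap: 0.0003
```

```bash
python3 - <<'E'
from h import *
s=where()
E
```

```text
t 10.25 rackX 0.5056 Y 0.0905 z 0.0389 gap 0.00026047115471484306 F [ 8.2  2.1 -7.1] 
 [[ 0.003 -0.98  -0.2  ]
 [ 0.001 -0.2    0.98 ]
 [-1.    -0.003  0.   ]]
```

Call:
step_arm(moves=[[[0,0,0,0,-0.004,0,0],[0,0,0,0,-0.01,0,0],[0,0,0,0,-0.011,0,0],[0,0,0,-0.02,-0.011,0,0],[0,0,0,-0.05,-0.011,0,0],[0,0,0,-0.09,-0.011,0,0],[0,0,0,-0.12,-0.011,0,0],[0,0,0,-0.15,0.03,0,0],[0,0,0,-0.16,0.07,0,0],[0,0,0,-0.16,0.09,0,0],[0,0,0,-0.16,0.09,0,0]]])

```text
clock: 11.35
tcp_pos: [0.3862, 0.1701, 0.1991]
orientation: [-0.447, 0.548, -0.447, -0.548]
wrist_force: [0.6, -0.4, 0.6]
finger_gap: -0.0
```

```bash
python3 - <<'E'
from h import *
s=where()
im,d=env.read_camera('wrist');save('w6.png',im)
C=cloud('wrist',d,s);z=C[...,2];P=C[...,:2];X=P@EX;Y=P@EY
m=(d>0)&(z>.05)&(z<.064)&(X>.44)&(X<.58)
for lo in np.arange(-.11,.29,.02):
    k=m&(Y>lo)&(Y<lo+.02)
    if k.sum()>5: print(round(lo,2),k.sum(),np.percentile(X[k],[2,50,98]).round(4),np.median(z[k]).round(3))
im,d=env.read_camera('top');cv2.imwrite('pics/t6.png',cv2.resize(im[100:260,60:420,::-1],None,fx=2.2,fy=2.2))
im,d=env.read_camera('scene');save('s6.png',im)
E
```

```text
t 11.35 rackX 0.4122 Y 0.0904 z 0.1991 gap -2.840641837084249e-05 F [ 0.6 -0.4  0.6] 
 [[ 0.001 -0.98  -0.2  ]
 [ 0.    -0.2    0.98 ]
 [-1.    -0.001  0.   ]]
-0.09 129 [0.5557 0.5573 0.563 ] 0.057
-0.07 24 [0.5551 0.5564 0.5574] 0.053
0.03 138 [0.4864 0.4888 0.4937] 0.057
0.05 82 [0.4864 0.4888 0.4935] 0.057
0.07 11 [0.5691 0.5702 0.571 ] 0.062
0.09 12 [0.5695 0.5703 0.5715] 0.061
0.11 74 [0.4864 0.4889 0.4938] 0.057
0.13 155 [0.4864 0.4887 0.4934] 0.057
0.23 17 [0.5561 0.5569 0.5578] 0.052
0.25 137 [0.5562 0.5578 0.5644] 0.057
0.27 6 [0.5576 0.5589 0.5621] 0.056
```

View pics/t6.png

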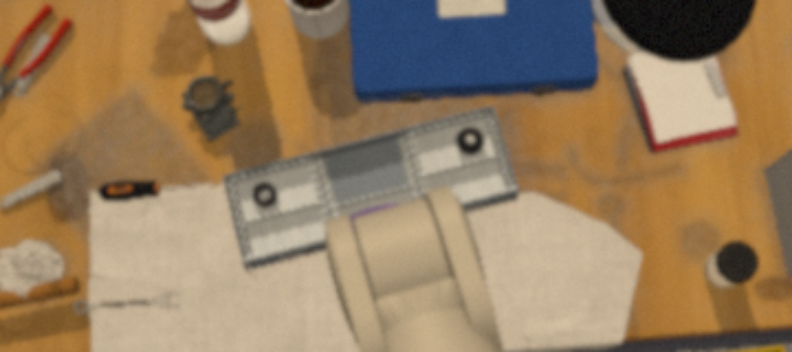

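View pics/s6.png

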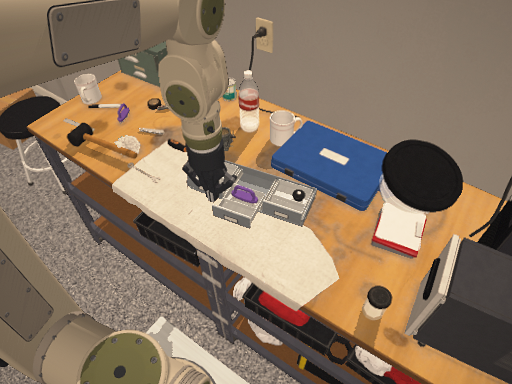

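View pics/w6.png

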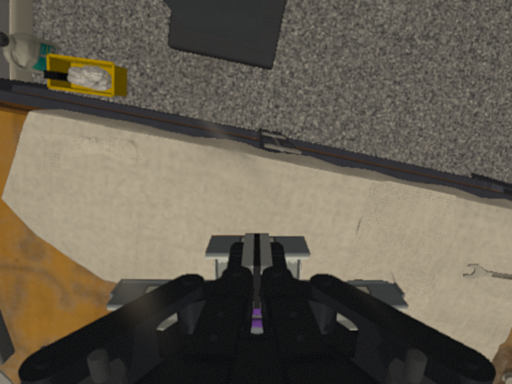

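```bash
python3 -c "
from workcell import env
print(env.get_state()['wrist_force']);print(env.hand_in())"
```

```text
[ 0.30276102 -0.20208644 -0.17540229]
the job is handed in; nothing more can be done
None
```

The job is done and handed in at about 11.5 s on the clock.

- **Castle-nut tray:** I pushed it home with the shut fingertips until it stopped moving, at about 8 N. It had been about 40 mm out. Its front now lines up with the shut plunger-cap tray to within about 1 mm.
- **Parts-brush tray:** I hooked the fingertips behind its front lip and drew it out until it stopped moving, at about 8 N. I then eased off and lifted straight clear. The wrist camera puts it about 69.5 mm out, which agrees with the 70 mm stop to within the calibration error.
- **Plunger-cap tray:** It stayed shut.
- **Parts and surroundings:** I saw no sign in the pictures that the parts, jar, spanner or screwdriver had moved. The arm hid part of the brush tray in the last top view, but the scene view showed the brush in its tray.
- **End state:** The last wrist force was about 0 N and the gripper was touching nothing. No checks failed. In the top view the nut tray's lip read 2 mm deeper than the cap tray's, which is within calibration.

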